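# Slide the cutting board home over the scrap pan and lock it

### The job

With the fingertips, push the wooden cutting board to the right along the ledges of the steel scrap pan until you feel it drop down into its locating notches. Then push the red knob round so that the black keeper bar swings from beside the board to lie square across it. Do not pick anything up, do not swing the keeper over before the board is down, and leave everything else where it stands.

Things in the scene. Friction and masses are not known exactly. Their poses are not given: they have to be found in the camera images.
- scrap_pan: Fixed steel scrap pan on the work surface, 151 wide (x) by 350 long (y -120 to +230), open inside. Origin on the work surface, under the centre of the board's seat; +y along the ledges to the robot's left, +x away from the robot. Two ledges (tops 40 high) inside the long guide walls (at x +-73.5, tops 56 high, 1.5 play to the board each side). End walls only 26 high.
- seat (a point): Centre of the board's seat, 40 mm above the pan's origin, level with the ledge tops: the board's origin comes here. Each ledge has two notches, 22 long and 10 deep, centred 75 mm either way along the pan's y from here. They alone stop the board.
- board: Loose wooden cutting board 140 (x) by 200 (y) by 18, 0.4 to 0.85 kg, axes along the pan's. Origin: centre of its underside. Four feet (8 high, 16 long) at x +-62, y +-75 slide on the ledges, underside then 48 high. Starts 50 to 115 mm toward +y of the seat; slides to -y, the robot's right, at 2 to 8 N. At the notches it drops 8 mm (underside 40, top 58 high), 3 mm play along y.
- board_push (a point): Middle of the board's left (+y) end face, 6 mm above its underside: where to push, toward the pan's -y. Moves with the board.
- keeper (a joint): Angle of the black keeper bar (60 long, 14 wide, 61 to 69 high) on a post by the pan's near wall, pivot at pan x -85.5, y 0. 0: along the wall, pointing to the pan's -y, clear of the board; 1.57: pointing to +x, across the board, 3 mm above it when seated (strikes an unseated one). Grows counter-clockwise from above; range -0.45 to 1.62, starts -0.4 to 0.03; stays put, friction 0.06 N m.
- keeper_knob (a point): Middle of the red upright knob on the keeper bar: 16 dia, 45 mm from the pivot, from 69 to 97 above the work surface (this point 83).
- tumbler_0: Bystander, leave alone: clear drinking glass standing upside down, 68 dia x 102 high. Origin at the centre of its underside.
- tumbler_3: Bystander, leave alone: clear drinking glass standing upside down, 68 dia x 102 high. Origin at the centre of its underside.
- lime_0: Bystander, leave alone: green lime, 52 long, 42 high. Origin at the centre of its underside.
- jigger: Bystander, leave alone: steel hourglass-shaped measure, 41 dia x 97 high. Origin at the centre of its underside.
- peeler: Bystander, leave alone: black-handled peeler lying flat, 170 long x 25 x 18. Origin at the centre of its underside.
- lemon_0: Bystander, leave alone: yellow lemon, 83 long x 58. Origin at the centre of its underside.
- salt_cellar: Bystander, leave alone: round wooden salt cellar with lid, 70 dia x 67 high. Origin at the centre of its underside.

How it is judged:
On the way, in this order (a step that is already met when the one before it is completed fails the run):
1. the board has dropped into its notches, with the keeper still open (z of board in the frame of scrap_pan below 0.0425 m and y of board in the frame of scrap_pan between -0.006 and 0.006 m and angle between board's own z axis and vertical below 0.02 rad and value of joint keeper below 0.6 rad), for 0.2 s.
2. the keeper is swung across the seated board (z of board in the frame of scrap_pan below 0.0425 m and y of board in the frame of scrap_pan between -0.006 and 0.006 m and angle between board's own z axis and vertical below 0.02 rad and value of joint keeper above 1.3 rad), for 0.2 s.
At the end, for the whole second after the job is handed in: The board lies flat in its notches (underside within 2.5 mm of the ledge tops, within 6 mm of the seat's centre along the ledges, tilted less than 0.02 rad), at rest, and the keeper has been turned past 1.3 rad, across the board (all of step 2 and linear speed of board below 0.01 m/s); the robot touches nothing.
It fails at once if the board is lifted off the pan's ledges (height (world z) of board above 0.058 m).
It fails at once if the keeper is swung over before the board is in its notches (value of joint keeper above 0.6 rad and z of board in the frame of scrap_pan above 0.0455 m).
It fails at once if a bystander (glass, lime, lemon, measure, peeler or salt cellar) is moved more than 25 mm (distance of any of tumbler_0, tumbler_3, lime_0, jigger, peeler, lemon_0, salt_cellar from where it was at the start of the episode above 0.025 m).
It also fails if it takes over 46 s, if anything falls off the work surface, if the arm or the gripper's body presses on something with over 40 N, if the wrist force passes 120 N, or if a joint passes its speed limit or range.

### The arm

A 6-joint arm with a two-finger parallel gripper is mounted at the origin on a cart in front of the work surface, level with it; the furniture and walls round the work are solid. World frame = base frame: x ahead of the robot, y to its left, z up, the work surface at z = 0. Lengths are in m, angles in rad, forces in N, time in s.
With the tool pointing down it reaches from about 0.25 to 0.8 m from the base axis. Payload 3.9 kg.
Tool frame: the origin (TCP) lies on the centre line of the jaws, within the pads' length; the fingertips stand 22 mm ahead of it and the grasp point (between the pads) lies 3 mm ahead of it; y points along the fingers, z is the direction in which the jaws open and shut, and the axes are right-handed (so a half turn about y gives the same grasp; the last joint's range is limited). The gripper opens to 85 mm and grips with 20 to 120 N. Pads are 22 mm wide; open, the fingers measure 114 mm over their backs; the gripper's body (76 mm by 85 mm) begins 54 mm behind the grasp point. The pads swing forward as they close: fully open they stand 13 mm farther back than shut.
Start: joints at [1.174, 0.26, -0.138, 1.173, 0, 1.571], TCP at [0.203, 0.484, 0.253] pointing down, gripper open.
Joint ranges: [-2.78, 2.78], [-0.83, 1.72], [-1.28, 1.37], [-1.9, 2.12], [-1.57, 1.48], [-3.14, 3.14]. Speed limits (rad/s): [2.57, 2.57, 3.14, 3.14, 3.14, 3.14].

### API

Orientations are given as a unit quaternion [x, y, z, w].
In Python, from plant import r, vision, finder gives the robot as it stands. The module is installed in compiled form; this text tells all that it offers.
- The arm moves only by the tool servo_tool, never from a script. Its argument "motion" is a list that holds one entry, the list of rows, each a list of 6 numbers: the shift along the tool's x, y, z each as a share of 400 mm, from -1 to 1, then the turn, a rotation vector about the tool's x, y, z each as a share of 0.5 rad, from -1 to 1. In form: [[[dx, dy, dz, ax, ay, az], ...]]. A call has 1 to 20 rows; each row is the pose to reach, as a shift and turn from the pose commanded when the call began, along the tool's axes at that moment; what a row does not reach only later rows make up. A row lasts 1/10 s, in which the tool goes at most 50 mm and 8.59 degrees, less where a joint would pass 70% of its speed; a pose out of reach is approached as far as the arm can. A call with a number of a shift or a turn outside -1 to 1 is refused whole. A call with a gripper value outside its range is refused whole. "claw" is the opening, from 0 (shut) to 1 (fully open), set as the call begins (left out, the last holds). The fingers move at their own pace and stop on an object; "force" is the grip in N (left out, the last holds). Time passes only in rows, so rows that repeat a pose let the fingers close. It gives the time, the measured TCP pose, the force and the opening at its end, in the units of the state.
- r.sense(): the state, without advancing time (a new reading comes with each control period).
- vision.snapshot(name): name is "side" or "top"; returns (picture, depth): 400x640x3 uint8, red, green, blue; 400x640 float32, m along the optical axis (not along the pixel's ray), 0 where there is no reading.
- vision.calibration(name): a dict with "fx", "fy", "cx", "cy" (pixels), "origin" and "attitude" of the camera in the world. Camera axes: x right, y down, z forward; pixel columns grow to the right and rows downward; lengths in m; the calibration is good to about 2 mm. A picture is of the moment at which its call begins. calibration takes no time and is no camera call.
- r.sign_off(): hands the job in, once; it reports no verdict.
Trained networks look in the newest picture that a camera, given by its name, has taken for a name from the list of things; names that differ only in an ending like _2 or _b are one class to them, and where a whole thing is asked for, a point or a joint stands for the part that bears it (a point fixed in the world has none). Each returns a list of dicts, best first, with "conf" (0 to 1); they miss things now and then, are a little off and sometimes report something else, mostly with a low value. They report only what shows in the picture. A call takes as long as a camera call.
- finder.look_for(label, camera): "xy" ([column, row] in pixels, amid what is visible of it).
The state is a dict: "t": time; "joint_pos": joint angles; "joint_vel": joint speeds; "joint_efforts": joint torques, N m; "tcp_pos": TCP position; "tcp_rot": TCP orientation; "contact_force": force on the tool from outside, world axes, zero at the start; "moment": the same for the moment, N m; "gripper_width": finger opening in m.
Only numpy, scipy, OpenCV 4.12 (cv2) and the standard library are available. Lean on these libraries where they do the work, as an engineer would, in place of code of your own. Each camera call takes 0.05 s, during which the arm holds its last target. There are 200 camera calls.

## Working session

There is one attempt and no reset: what is moved stays moved. The work goes in short steps, Python scripts to look and compute and a tool call to move; the robot and the scene stay as the last step left them, time stands still between calls to the robot, and variables do not carry over. Pictures are saved under pics/ and viewed, about 8 in all and at most 12, crops included, and the job is handed in when it is done.

Besides the shell and the picture viewer there is one more tool, called after "Request:" as name(argument=value, ...) on one line, values as JSON. servo_tool: Moves the arm, as the interface text tells. Shift numbers are shares of 400 mm and turn numbers shares of 0.5 rad, none past 1 either way. Its arguments: {"type":"object","properties":{"motion":{"type":"array","items":{"type":"array","items":{"type":"array","items":{"type":"number","minimum":-1,"maximum":1}}}},"claw":{"type":"number"},"force":{"type":"number"}},"required":["motion"]}

```bash
mkdir -p pics
cat > h.py <<'E'
import numpy as np, cv2
from scipy.spatial.transform import Rotation as R
from plant import r, vision, finder
def rot(c):
    a=np.array(c["attitude"],float)
    return a if a.shape==(3,3) else R.from_quat(a).as_matrix()
def cloud(name):
    im,d=vision.snapshot(name); c=vision.calibration(name)
    v,u=np.mgrid[:400,:640]
    p=np.stack([(u-c["cx"])/c["fx"]*d,(v-c["cy"])/c["fy"]*d,d],-1)
    return im,d,p@rot(c).T+np.array(c["origin"])
def save(n,im,s=1):
    cv2.imwrite("pics/"+n,cv2.resize(im[...,::-1],None,fx=s,fy=s,interpolation=cv2.INTER_CUBIC))
E
python3 - <<'E'
from h import *
s=r.sense(); print(s["t"],s["tcp_pos"],s["tcp_rot"],s["gripper_width"])
ims=[]
for n in("top","side"):
    im,d,P=cloud(n); ims.append(im); print(n,vision.calibration(n))
    for l in("board","board_push","keeper","keeper_knob","scrap_pan","tumbler_0","lime_0","jigger","peeler","lemon_0","salt_cellar"):
        for x in finder.look_for(l,n)[:2]:
            u,v=map(int,np.round(x["xy"])); print(l,round(x["conf"],2),u,v,P[v,u].round(3))
    save(n+"1.png",im,1.25)
E
```

```text
0.0 [0.20264345 0.48358869 0.2524568 ] [ 0.69393209 -0.13951346  0.13923737 -0.69253679] 0.0856513304480009
top {'fx': 444.6501944512516, 'fy': 444.6501944512516, 'cx': 322.26479129712925, 'cy': 194.09514854741045, 'origin': array([0.45918109, 0.03300392, 1.33706395]), 'attitude': array([ 0.71195193, -0.7006775 ,  0.03100471, -0.03484547])}
board 0.66 329 158 [0.684 0.023 0.059]
board 0.57 322 199 [0.564 0.041 0.063]
board_push 0.96 325 201 [0.558 0.033 0.061]
board_push 0.5 347 236 [ 0.459 -0.035  0.001]
keeper 0.65 345 234 [ 0.465 -0.026  0.065]
scrap_pan 0.72 356 204 [ 0.551 -0.056  0.069]
tumbler_0 0.94 403 195 [ 0.576 -0.185  0.099]
tumbler_0 0.67 392 167 [ 0.654 -0.153  0.103]
lime_0 0.73 246 185 [0.604 0.265 0.041]
jigger 0.53 398 236 [ 0.462 -0.178  0.056]
peeler 0.6 299 247 [0.425 0.107 0.014]
lemon_0 0.71 329 157 [0.688 0.023 0.052]
lemon_0 0.6 286 158 [0.682 0.148 0.059]
salt_cellar 0.69 330 158 [0.687 0.02  0.047]
salt_cellar 0.17 357 201 [ 0.56  -0.059  0.066]
side {'fx': 488.4875162779724, 'fy': 488.4875162779724, 'cx': 320.1037427284061, 'cy': 198.5547193683336, 'origin': array([0.59681319, 0.64234009, 1.04611113]), 'attitude': array([ 0.0185074 ,  0.95906305, -0.28258318, -0.00151537])}
board 0.82 324 213 [0.574 0.05  0.065]
board 0.73 365 135 [ 0.458 -0.179  0.069]
board_push 0.88 327 215 [0.567 0.055 0.064]
keeper 0.57 366 180 [ 0.467 -0.037  0.069]
keeper 0.43 276 260 [0.685 0.163 0.056]
keeper_knob 0.62 327 215 [0.567 0.055 0.064]
keeper_knob 0.57 364 182 [ 0.473 -0.031  0.07 ]
scrap_pan 0.65 327 265 [0.571 0.154 0.002]
tumbler_0 0.77 321 135 [ 0.572 -0.174  0.081]
tumbler_0 0.71 282 152 [ 0.673 -0.133  0.069]
lime_0 0.74 313 313 [0.606 0.282 0.039]
jigger 0.8 367 137 [ 0.457 -0.15   0.096]
peeler 0.59 389 247 [0.423 0.119 0.014]
lemon_0 0.89 276 258 [0.686 0.158 0.055]
salt_cellar 0.86 273 212 [0.694 0.038 0.058]
```

Run:
```python
from h import *
for n,(a,b,c,d_) in {"top":(120,280,220,430),"side":(100,340,230,430)}.items():
    im=cv2.imread(f"pics/{n}1.png"); im=cv2.resize(im,(640,400))[a:b,c:d_]
    cv2.imwrite(f"pics/{n}c.png",cv2.resize(im,None,fx=3 if n=="top" else 2.4,fy=3 if n=="top" else 2.4))
```

```text
(no output)
```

View pics/topc.png

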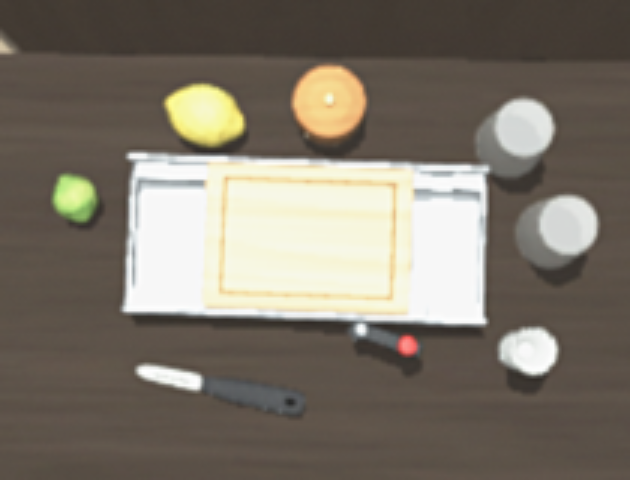

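View pics/sidec.png

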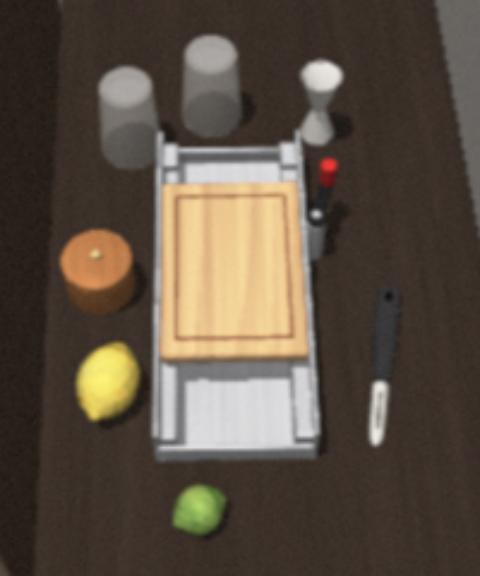

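The top view shows the board (crop 205–412, 163–313) left of its seat in the pan. The pivot is at crop (361,329) and the red knob at (408,345). The side view agrees. Next I fit the board, pan, knob and pivot metrically.

```bash
cat > m.py <<'E'
from h import *
def ray(n,u,v,z):
    c=vision.calibration(n); o=np.array(c["origin"])
    d=rot(c)@np.array([(u-c["cx"])/c["fx"],(v-c["cy"])/c["fy"],1]); return o+d*(z-o[2])/d[2]
def measure(n):
    im,d,P=cloud(n); h=cv2.cvtColor(im,cv2.COLOR_RGB2HSV).astype(int)
    X,Y,Z=P[...,0],P[...,1],P[...,2]; reg=(X>.40)&(X<.70)&(Y>-.16)&(Y<.27)&(d>0)
    S=h[...,1]; H=h[...,0]; V=h[...,2]
    wood=reg&(H>8)&(H<32)&(S>25)&(V>120)&(Z>.05)&(Z<.075)&(X<.645)&(X>.48)
    k,l,st,_=cv2.connectedComponentsWithStats(wood.astype(np.uint8)); i=1+st[1:,4].argmax(); w=l==i
    rc=cv2.minAreaRect(P[w][:,:2].astype(np.float32)); print(n,"board",rc,"n",w.sum(),"z",np.median(Z[w]))
    red=(X>.36)&(X<.6)&((H<8)|(H>172))&(S>150)&(V>100)&(abs(Y)<.15)
    vv,uu=np.nonzero(red); print("red px",uu.mean(),vv.mean(),len(uu),"rows",vv.min(),vv.max(),"z",np.median(Z[red]),np.max(Z[red]),"top at z.097/.083",ray(n,uu.mean(),vv.mean(),.097).round(4),ray(n,uu.mean(),vv.mean(),.083).round(4))
    return im,P,h
if __name__=="__main__":
    im,P,h=measure("top"); print("pivot",ray("top",220+361/3,120+329/3,.07))
    # pan wall tops: z .05-.06, grey
    X,Y,Z=P[...,0],P[...,1],P[...,2]
    for nm,m in(("far",(X>.63)&(X<.67)),("near",(X>.47)&(X<.51))):
        q=m&(Z>.05)&(Z<.062)&(h[...,1]<40)&(Y<.25)&(Y>-.14); p=P[q]
        a,b=np.polyfit(p[:,1],p[:,0],1); print(nm,q.sum(),a,b,"y",p[:,1].min(),p[:,1].max(),p[:,0].min(),p[:,0].max())
    for c,z in(((130,155),.056),((489,169),.056),((124,312),.056),((485,323),.056)): print(c,ray("top",220+c[0]/3,120+c[1]/3,z).round(4))
    measure("side")
    for c,z in(((157,456),.026),((317,456),.026),((160,357),.066),((308,356),.066),((316,215),.07)): print("side",c,ray("side",230+c[0]/2.4,100+c[1]/2.4,z).round(4))
E
python3 m.py; python3 -c "
from h import *
print(R.from_quat(r.sense()['tcp_rot']).as_matrix().round(3))"
```

```text
top board ((0.5647315979003906, 0.040333617478609085), (0.1972009390592575, 0.1415105164051056), 88.9236831665039) n 1739 z 0.0661071329967271
red px 355.25 234.5625 16 rows 232 238 z 0.09172842045509177 0.09827244569171789 top at z.097/.083 [ 0.4636 -0.0527  0.097 ] [ 0.4636 -0.0537  0.083 ]
pivot [ 0.47685464 -0.01210177  0.07      ]
far 175 0.003904098570338719 0.6375311418500462 y -0.13804223443310193 0.2138263925573457 0.6309059866217943 0.6688604052313718
near 193 0.02007338445718098 0.4900336539409367 y -0.1295418363102906 0.2160304711965798 0.4816123112385481 0.5065531252448978
(130, 155) [0.6416 0.2134 0.056 ]
(489, 169) [ 0.6334 -0.1345  0.056 ]
(124, 312) [0.4896 0.2148 0.056 ]
(485, 323) [ 0.4847 -0.1312  0.056 ]
side board ((0.568195104598999, 0.04048168659210205), (0.2061377465724945, 0.14195789396762848), 88.57963562011719) n 4383 z 0.06523994095608032
red px 366.21311475409834 169.9344262295082 61 rows 166 176 z 0.09328191304587807 0.100022240595662 top at z.097/.083 [ 0.4681 -0.047   0.097 ] [ 0.4662 -0.0571  0.083 ]
side (157, 456) [0.6441 0.2234 0.026 ]
side (317, 456) [0.4964 0.2292 0.026 ]
side (160, 357) [0.6385 0.1417 0.066 ]
side (308, 356) [0.5005 0.1463 0.066 ]
side (316, 215) [ 0.4805 -0.0088  0.07  ]
[[ 0.922  0.     0.386]
 [-0.386 -0.     0.922]
 [ 0.    -1.    -0.   ]]
```

Request:
servo_tool(motion=[[[0.56,0.1,-0.16,0,0.84,0],[0.56,0.1,-0.16,0,0.84,0],[0.56,0.1,-0.16,0,0.84,0],[0.56,0.1,-0.16,0,0.84,0],[0.56,0.1,-0.16,0,0.84,0],[0.56,0.1,-0.16,0,0.84,0]]], claw=0)

```text
t: 1.9
tcp_pos: [0.3874, 0.3357, 0.2124]
tcp_rot: [0.649, -0.282, 0.283, -0.648]
contact_force: [-0.3, -0.1, 0.5]
gripper_width: 0.0002
```

Request:
servo_tool(motion=[[[0.585,0.15,0.07,0,0.84,0],[0.585,0.15,0.07,0,0.84,0],[0.585,0.15,0.07,0,0.84,0],[0.585,0.15,0.07,0,0.84,0],[0.585,0.15,0.07,0,0.84,0],[0.585,0.15,0.07,0,0.84,0]]])

```text
t: 2.5
tcp_pos: [0.5683, 0.1845, 0.1517]
tcp_rot: [0.575, -0.411, 0.412, -0.575]
contact_force: [-0.9, -0.1, 0.3]
gripper_width: -0.0002
```

Request:
servo_tool(motion=[[[0,0.1,0,0,0.7,0],[0,0.1,0,0,0.7,0],[0,0.1,0,0,0.7,0],[0,0.1,0,0,0.7,0]]])

```text
t: 2.9
tcp_pos: [0.5645, 0.1883, 0.1132]
tcp_rot: [-0.496, 0.504, -0.503, 0.496]
contact_force: [0.3, -0.4, 0.7]
gripper_width: -0.0001
```

Run:
```python
from h import *
s=r.sense(); print(s["t"],s["tcp_pos"].round(4),R.from_quat(s["tcp_rot"]).as_matrix().round(3),s["joint_pos"].round(2),s["contact_force"])
im,d,P=cloud("side"); save("s2.png",im[90:340,200:460],2.4)
```

```text
2.9 [0.5645 0.1883 0.1132] [[-0.015 -0.001  1.   ]
 [-1.     0.    -0.015]
 [-0.    -1.    -0.001]] [ 0.32  0.47 -0.2   0.9   0.    1.91] [ 0.30673707 -0.36098754  0.69251696]
```

View pics/s2.png

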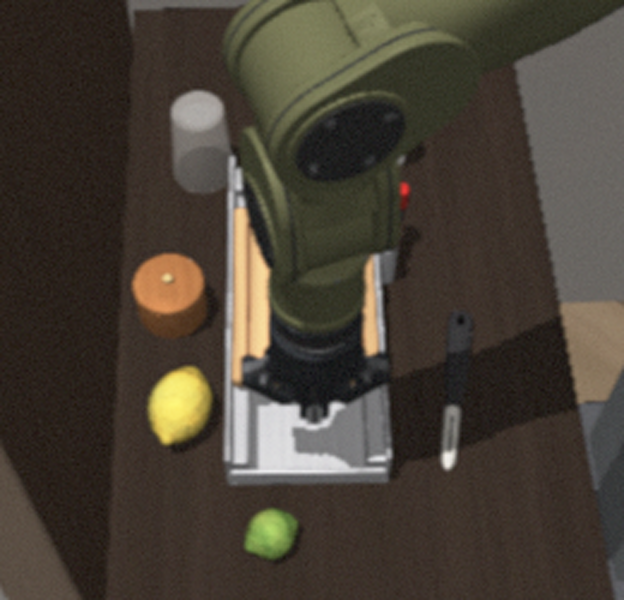

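The view shows the shut fingertips at crop (315,420), between the board's left end (row 385) and the pan's end wall (row 470), centred in x. Next I go down and approach.

Request:
servo_tool(motion=[[[0,0.105,0.007,0,0,0],[0.03,0.105,0.007,0,0,0],[0.058,0.105,0.007,0,0,0]]])

```text
t: 3.25
tcp_pos: [0.5667, 0.1636, 0.0711]
tcp_rot: [-0.497, 0.504, -0.503, 0.496]
contact_force: [-0.0, 0.1, -0.1]
gripper_width: -0.0002
```

Request:
servo_tool(motion=[[[0.01,0,0,0,0,0],[0.02,0,0,0,0,0],[0.03,0,0,0,0,0],[0.04,0,0,0,0,0],[0.05,0,0,0,0,0]]])

```text
t: 3.75
tcp_pos: [0.5685, 0.1453, 0.0725]
tcp_rot: [-0.495, 0.504, -0.503, 0.498]
contact_force: [-0.1, 5.9, 3.9]
gripper_width: 0.0003
```

Run:
```python
from h import *
s=r.sense(); print(s["t"],s["tcp_pos"].round(4),s["contact_force"],s["moment"])
im,d,P=cloud("side")
m=(P[...,0]>.55)&(P[...,0]<.585)&(P[...,1]>.1)&(P[...,1]<.24)&(P[...,2]>.03)&(im.max(-1)<70)
print("finger lowest z",np.sort(P[m][:,2])[:12].round(3), P[m][np.argsort(P[m][:,2])[:4]].round(3))
```

```text
3.75 [0.5685 0.1453 0.0725] [-0.13189882  5.86930335  3.85848271] [ 0.98796376 -0.0057596  -0.00183602]
finger lowest z [0.057 0.061 0.062 0.064 0.064 0.065 0.066 0.067 0.067 0.068 0.068 0.069] [[0.58  0.153 0.057]
 [0.569 0.157 0.061]
 [0.56  0.153 0.062]
 [0.578 0.154 0.064]]
```

Request:
servo_tool(motion=[[[0.015,0,-0.002,0,0,0],[0.03,0,-0.002,0,0,0],[0.045,0,-0.002,0,0,0],[0.06,0,-0.003,0,0,0],[0.075,0,-0.003,0,0,0]]])

```text
t: 4.3
tcp_pos: [0.566, 0.1138, 0.0715]
tcp_rot: [-0.496, 0.504, -0.504, 0.496]
contact_force: [0.9, 4.8, 3.0]
gripper_width: 0.0003
```

Run:
```python
from m import *
s=r.sense(); print(s["t"],s["tcp_pos"].round(4),s["contact_force"],s["moment"])
im,P,h=measure("side"); im2,_,_=cloud("top")
save("s3.png",np.hstack([im[90:290,220:440],im2[130:270,230:450][:,:].repeat(1,0)[:140] if 0 else cv2.copyMakeBorder(im2[130:270,230:410],0,60,0,0,0)]),2)
```

```text
4.3 [0.566  0.1138 0.0715] [0.87178789 4.8374935  3.03793895] [ 9.60946549e-01 -1.22227749e-01  4.61395970e-04]
side board ((0.6208525896072388, 0.003346063196659088), (0.20377053320407867, 0.03257184103131294), 89.25320434570312) n 740 z 0.06517105813188911
red px 366.23809523809524 170.06349206349208 63 rows 166 176 z 0.09310003160360403 0.10029282549637852 top at z.097/.083 [ 0.4681 -0.0466  0.097 ] [ 0.4662 -0.0568  0.083 ]
```

View pics/s3.png

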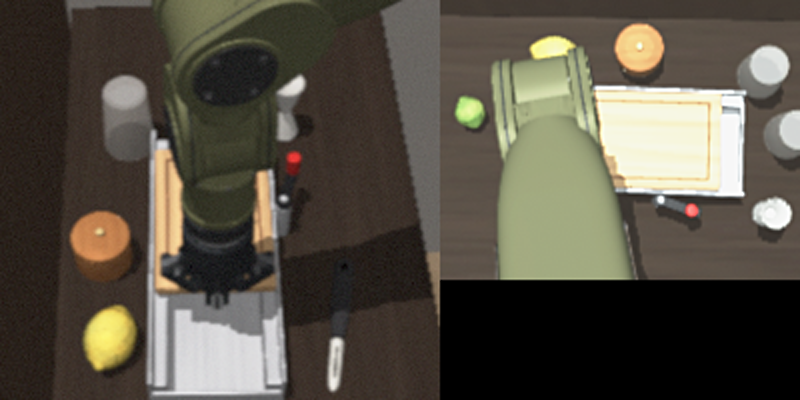

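The board (centre y ≈ 0.003) slid cleanly with its left end against the fingers, and the knob is undisturbed. About 15 mm remain, so I push slowly.

Request:
servo_tool(motion=[[[0.005,0,0,0,0,0],[0.01,0,0,0,0,0],[0.015,0,0,0,0,0],[0.018,0,0,0,0,0],[0.021,0,0,0,0,0],[0.024,0,0,0,0,0],[0.027,0,0,0,0,0],[0.03,0,0,0,0,0]]])

```text
t: 5.2
tcp_pos: [0.5654, 0.1017, 0.0711]
tcp_rot: [-0.496, 0.504, -0.504, 0.496]
contact_force: [0.4, 3.0, -0.6]
gripper_width: 0.0001
```

Request:
servo_tool(motion=[[[0.003,0,0,0,0,0],[0.006,0,0,0,0,0],[0.009,0,0,0,0,0]]])

```text
t: 5.5
tcp_pos: [0.565, 0.0982, 0.0711]
tcp_rot: [-0.496, 0.504, -0.504, 0.496]
contact_force: [-1.2, 2.4, 0.3]
gripper_width: 0.0004
```

Request:
servo_tool(motion=[[[0.003,0,0,0,0,0],[0.006,0,0,0,0,0],[0.009,0,0,0,0,0]]])

```text
t: 5.8
tcp_pos: [0.5652, 0.0945, 0.0711]
tcp_rot: [-0.496, 0.504, -0.504, 0.496]
contact_force: [-0.5, 1.7, -2.0]
gripper_width: -0.0002
```

Run:
```python
from m import *
s=r.sense(); print(s["t"],s["tcp_pos"].round(4),s["contact_force"],s["moment"])
measure("side")
```

```text
5.8 [0.5652 0.0945 0.0711] [-0.47423837  1.70040615 -2.01516512] [ 0.49899935 -0.01603782  0.02207196]
side board ((0.6194487810134888, -0.015873029828071594), (0.03432098776102066, 0.20268738269805908), 0.6383461952209473) n 747 z 0.05723257750013777
red px 366.2295081967213 170.1639344262295 61 rows 166 176 z 0.09295312653461629 0.10137724900891465 top at z.097/.083 [ 0.4681 -0.0463  0.097 ] [ 0.4662 -0.0565  0.083 ]
```

The board's top now reads 0.057 (it was 0.065), so it has dropped. I back off, rise, and check it from above.

Request:
servo_tool(motion=[[[-0.03,0,0,0,0,0],[-0.06,0,0,0,0,0],[-0.06,-0.1,0,0,0,0],[-0.06,-0.2,0,0,0,0],[-0.06,-0.2,0,0,0,0]]])

```text
t: 6.35
tcp_pos: [0.57, 0.1206, 0.1572]
tcp_rot: [0.493, -0.501, 0.506, -0.499]
contact_force: [0.4, 0.1, 0.4]
gripper_width: 0.0
```

Run:
```python
from m import *
s=r.sense(); print(s["t"],s["tcp_pos"].round(4),s["contact_force"])
im,P,h=measure("side")
w=(P[...,0]>.6)&(P[...,0]<.63)&(abs(P[...,2]-.06)<.02)&(h[...,1]>25)&(h[...,0]>8)&(h[...,0]<32)
p=P[w&(P[...,1]>-.105)&(P[...,1]<.08)]; print("board z=a+by",np.polyfit(p[:,1],p[:,2],1),len(p))
print("pivot", ray("side",220+283/2,90+200/2,.07))
```

```text
6.35 [0.57   0.1206 0.1572] [0.39950913 0.05019499 0.40647751]
side board ((0.6224848031997681, -0.05872194841504097), (0.11792503297328949, 0.02774888277053833), 89.22241973876953) n 409 z 0.057072339194966126
red px 366.19354838709677 170.09677419354838 62 rows 166 176 z 0.09266404452756827 0.10011102708117792 top at z.097/.083 [ 0.4682 -0.0465  0.097 ] [ 0.4663 -0.0567  0.083 ]
board z=a+by [-0.00081868  0.05728751] 429
pivot [ 0.48098752 -0.00758652  0.07      ]
```

Request:
servo_tool(motion=[[[0.44,0,-0.364,0,0,0],[0.44,0,-0.364,0,0,0],[0.44,0,-0.364,0,0,0],[0.44,0,-0.364,0,0,0],[0.44,0,-0.364,0,0,0],[0.44,0,-0.364,0,0,0],[0.44,0.07,-0.364,0,0,0],[0.44,0.07,-0.364,0,0,0]]])

```text
t: 7.2
tcp_pos: [0.4155, -0.0541, 0.1209]
tcp_rot: [-0.497, 0.505, -0.502, 0.495]
contact_force: [-0.7, -0.6, -0.7]
gripper_width: -0.0002
```

Run:
```python
from m import *
s=r.sense(); print(s["t"],s["tcp_pos"].round(4),s["contact_force"],R.from_quat(s["tcp_rot"]).as_matrix().round(3).tolist(),s["joint_pos"].round(2))
im,P,h=cloud("side")[0],0,0; save("s4.png",im[80:330,220:470],2.4)
try: measure("top")
except Exception as e: print(e)
```

```text
7.2 [ 0.4155 -0.0541  0.1209] [-0.6731474  -0.5744097  -0.67577386] [[-0.016, -0.005, 1.0], [-1.0, 0.001, -0.016], [-0.001, -1.0, -0.005]] [-0.13  0.19 -0.61  0.78  0.    1.46]
top board ((0.5635033845901489, -0.014801010489463806), (0.19757600128650665, 0.14109079539775848), 88.72638702392578) n 2046 z 0.05790595538863652
zero-size array to reduction operation minimum which has no identitym.py:13: RuntimeWarning: Mean of empty slice.
  vv,uu=np.nonzero(red); print("red px",uu.mean(),vv.mean(),len(uu),"rows",vv.min(),vv.max(),"z",np.median(Z[red]),np.max(Z[red]),"top at z.097/.083",ray(n,uu.mean(),vv.mean(),.097).round(4),ray(n,uu.mean(),vv.mean(),.083).round(4))
  ret = ret.dtype.type(ret / rcount)
```

View pics/s4.png

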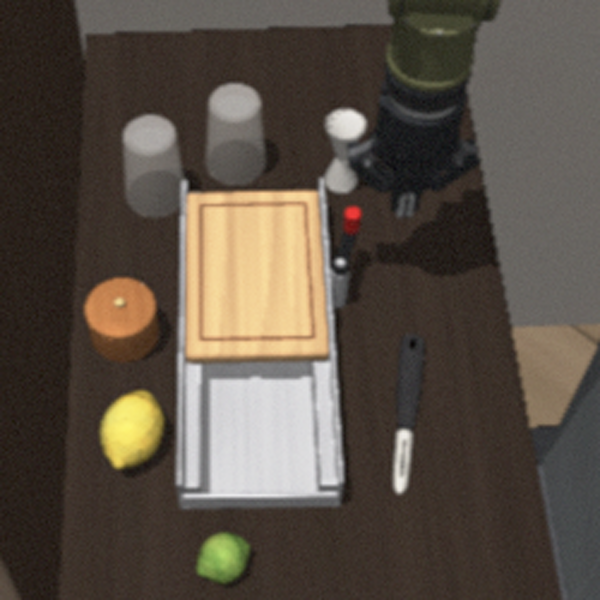

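The board sits in the notches and the fingers stand beside the red knob (crop 352,220), on the robot's side of it. Phase A: go down and push the knob in +x.

Request:
servo_tool(motion=[[[0,0.05,0,0,0,0],[0,0.05,0.02,0,0,0],[0,0.05,0.04,0,0,0],[0,0.05,0.06,0,0,0],[0,0.05,0.08,0,0,0],[0,0.05,0.1,0,0,0],[0,0.05,0.12,0,0,0],[0,0.05,0.14,0,0,0],[0,0.05,0.16,0,0,0],[0,0.05,0.175,0,0,0]]])

```text
t: 8.3
tcp_pos: [0.4873, -0.0552, 0.1029]
tcp_rot: [-0.496, 0.505, -0.503, 0.496]
contact_force: [-2.7, 1.7, -0.9]
gripper_width: -0.0002
```

Run:
```python
from m import *
s=r.sense(); print(s["t"],s["tcp_pos"].round(4),s["contact_force"])
im=cloud("side")[0]; save("s5.png",im[100:270,260:440],3)
```

```text
8.3 [ 0.4873 -0.0552  0.1029] [-2.73068243  1.73926183 -0.89745417]
```

View pics/s5.png

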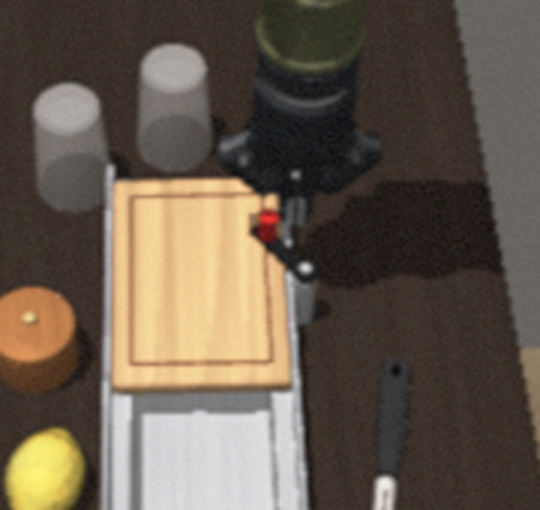

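The bar has swung to about 0.85 rad, with the knob at crop (268,225) near the board's edge. Phase B: step round to the −y side and push it +y.

Request:
servo_tool(motion=[[[0.0,0,-0.025,0,0,0],[0.055,0,-0.025,0,0,0],[0.055,0,-0.02,0,0,0],[0.055,0,0.078,0,0,0],[0.055,0,0.078,0,0,0],[0.035,0,0.078,0,0,0],[0.02,0,0.078,0,0,0],[0.01,0,0.078,0,0,0],[0,0,0.078,0,0,0],[-0.01,0,0.078,0,0,0],[-0.02,0,0.078,0,0,0],[-0.03,0,0.078,0,0,0],[-0.04,0,0.078,0,0,0],[-0.05,0,0.078,0,0,0]]])

```text
t: 9.75
tcp_pos: [0.527, -0.0388, 0.1057]
tcp_rot: [0.493, -0.499, 0.51, -0.498]
contact_force: [1.6, -2.2, -0.5]
gripper_width: 0.0003
```

Run:
```python
from m import *
s=r.sense(); print(s["t"],s["tcp_pos"].round(4),s["contact_force"])
im=cloud("side")[0]; save("s6.png",im[100:270,260:440],3)
```

```text
9.75 [ 0.527  -0.0388  0.1057] [ 1.64419883 -2.20971687 -0.48961285]
```

View pics/s6.png

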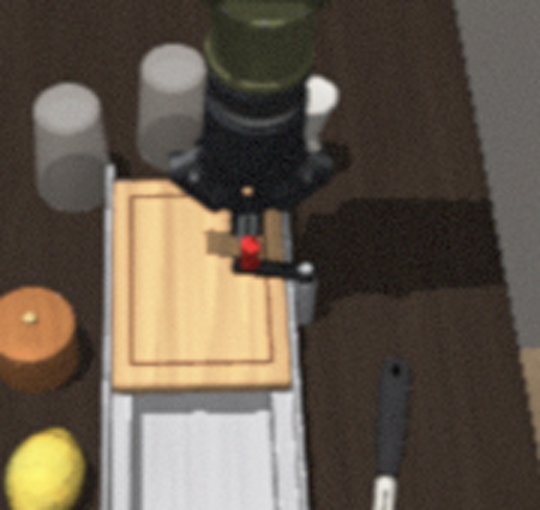

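The bar lies nearly square across the board, with the knob at crop (250,252). I push a few more millimetres, then withdraw and rise.

Request:
servo_tool(motion=[[[-0.006,0,0,0,0,0],[-0.012,0,0,0,0,0],[-0.012,0,0,0,0,0]]])

```text
t: 10.1
tcp_pos: [0.5179, -0.031, 0.1032]
tcp_rot: [-0.496, 0.504, -0.503, 0.496]
contact_force: [-0.1, -0.6, 0.8]
gripper_width: -0.0002
```

Request:
servo_tool(motion=[[[0.05,0,0,0,0,0],[0.1,-0.01,0,0,0,0],[0.1,-0.12,0,0,0,0],[0.1,-0.24,0,0,0,0],[0.1,-0.3,0,0,0,0],[0.1,-0.3,-0.2,0,0,0],[0.1,-0.3,-0.3,0,0,0],[0.1,-0.3,-0.3,0,0,0],[0.1,-0.3,-0.3,0,0,0]]])

```text
t: 11.0
tcp_pos: [0.3937, -0.0687, 0.2227]
tcp_rot: [-0.497, 0.505, -0.503, 0.495]
contact_force: [0.5, -0.5, -0.5]
gripper_width: -0.0001
```

Run:
```python
from m import *
s=r.sense(); print(s["t"],s["tcp_pos"].round(4),s["contact_force"])
im,_,_=measure("side"); save("s7.png",im[90:340,220:450],2.4)
try: measure("top")
except Exception as e: print(e)
```

```text
11.0 [ 0.3937 -0.0687  0.2227] [ 0.525665   -0.45399047 -0.49804292]
side board ((0.566636323928833, -0.014141492545604706), (0.2029985785484314, 0.14191123843193054), 88.89825439453125) n 3853 z 0.05722243934616322
red px 342.74418604651163 186.27906976744185 43 rows 182 191 z 0.09313411068177813 0.09953524030597416 top at z.097/.083 [ 0.5273 -0.0019  0.097 ] [ 0.5263 -0.0114  0.083 ]
top board ((0.5637271404266357, -0.014808520674705505), (0.19762758910655975, 0.14125879108905792), 88.8318099975586) n 1964 z 0.05799806921922357
red px 340.5 214.83333333333334 6 rows 211 216 z 0.09423412695961564 0.09777306656543905 top at z.097/.083 [ 0.5177 -0.0111  0.097 ] [ 0.5184 -0.0116  0.083 ]
```

View pics/s7.png

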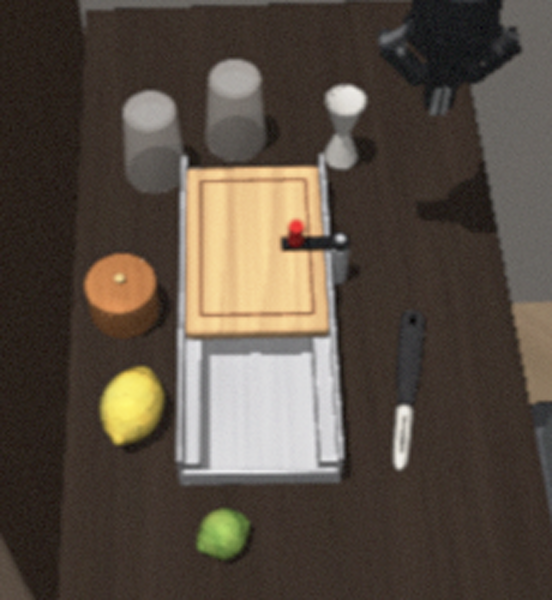

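The bar (crop 283–340, row 242) lies square across the seated board, the bystanders have not moved, and the gripper is clear.

```bash
python3 -c "
from plant import r
print(r.sign_off())"
```

```text
the job is handed in; nothing more can be done
None
```

The board is down in its notches and the keeper bar lies square across it. I handed the job in at about 11 s of the 46 s; no verdict was reported.

- **Board:** I pushed it right with the shut fingertips, using about 5 N. Its top dropped from about 0.065 to 0.057 m, it measured level along its length (z slope about −0.0008), and both cameras put its centre at y ≈ −0.014.
- **Keeper:** I pushed the knob in two stages, first away from the robot, then to the left. The final knob position is level in y with the pivot to within about 2 mm, so the angle is about 1.57 rad. The last picture shows the bar square across the board, every bystander in place and the gripper clear.
- **Disagreements:** The side and top cameras differed by 3 mm on the board's x and by up to about 9 mm on the knob's position. The side camera also sees the knob obliquely. Neither affects the result. I have no direct reading of the joint angle; it comes from the pictures only.

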